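Roll the sample tube onto the scan line and start the scan

TASK

On the black imaging stage, use the fingers to push the green-capped sample tube sideways so that it rolls across the plate and comes to rest lying lengthwise on the green line, centred over it. Only once it lies there, press the green button on the grey control box fully down to start the scan, then let go of it. Do not pick up the tube, and leave the orange-capped tube and everything else where it is.

Things in the scene. Friction and masses are not known exactly. Their poses are not given: they have to be found in the camera images.
- green_tube: The tube to roll: smooth rigid white plastic, round-ended, 30 mm diameter, 114 mm long (straight part 84), green cap on one end, 60 g. Lies on the stage beside the green line, within 5 degrees of parallel. Origin at its centre, on its axis, 15 mm above the plate; x along its length to the cap; y, z turn as it rolls. Slips on fingers; rolls on about 5 mm after a push at 30 mm/s, more if faster.
- orange_tube: The same kind of tube with an orange cap, lying on the other side of the line. Must stay where it is. Origin at its centre, x along its length.
- stage: The imaging stage: fixed flat black plate, 220 mm (its x) by 340 mm (its y) by 20 mm thick. Origin at the centre of its underside, on the table; its top is at height 20 mm.
- scan_line (a point): Middle of the green line drawn on the stage plate, at the plate's top surface and centre. The line is 180 mm long and 6 mm wide and runs along this frame's x axis; y points across it, the way the tube must roll; z up.
- scan_button_top (a point): Centre of the top of the round green push button, 32 mm diameter, on top of the grey control box (100 x 90 x 35 mm, fixed) beside the stage; pressed straight down.
- scan_button (a joint): Travel of the button: 0 m up, 0.006 m fully down (takes about 4 N); it springs back.
- vial_a: Small amber vial with a blue cap, 23 mm diameter and 46 mm tall, standing loose on a far corner of the stage. Origin at the centre of its underside. Leave alone.
- vial_b: Small amber vial with a red cap, otherwise the same, standing on the other far corner of the stage. Leave alone.
- well_plate: Pale green 12-well plate, 85 x 127 x 18 mm, lying loose on the table beside the stage. Origin at the centre of its underside. Leave alone.
- bottle: Green bottle with a paper label and a blue cap, 56 mm diameter, 130 mm tall, standing on the table. Origin at the centre of its underside. Leave alone.
- driver: Screwdriver lying on the table. Leave alone.
- jar: White-lidded jar, 60 mm diameter, 60 mm tall, standing on the table. Origin at the centre of its underside. Leave alone.
Not all that is in view belongs to the job. What is shaped like the green_tube but pink, red or turquoise is not meant.

How it is judged:
On the way, in this order (a step that is already met when the one before it is completed fails the run):
1. the green-capped tube has turned about its length by over 57 degrees (angle between green_tube's own z axis and vertical above 1 rad), for 0.02 s.
2. the green-capped tube lies still, along and centred over the green line (y of green_tube in the frame of scan_line between -0.007 and 0.007 m and x of green_tube in the frame of scan_line between -0.035 and 0.035 m and angle between the x axis of green_tube and the x axis of scan_line, either way round below 0.12 rad and z of green_tube in the frame of scan_line between 0.012 and 0.018 m and linear speed of green_tube below 0.01 m/s), for 0.2 s.
3. the scan button is pressed fully down (all of step 2 and value of joint scan_button above 0.0045 m), for 0.02 s.
At the end, for the whole second after the job is handed in: The green-capped tube rests on the stage with its centre within 7 mm of the line's middle across it and within 35 mm along it, its axis within 0.12 rad of the line, still; the button is up again (all of step 2 and value of joint scan_button below 0.0015 m); the robot touches nothing.
It fails at once if the green-capped tube is lifted or tipped off the plate (height (world z) of green_tube above 0.043 m or angle between green_tube's own x axis and vertical below 1.37 rad or angle between green_tube's own x axis and vertical above 1.77 rad).
It fails at once if the button is pressed while the tube is not on the line (value of joint scan_button above 0.003 m and not (y of green_tube in the frame of scan_line between -0.009 and 0.009 m and x of green_tube in the frame of scan_line between -0.035 and 0.035 m and angle between the x axis of green_tube and the x axis of scan_line, either way round below 0.15 rad)).
It fails at once if the orange-capped tube is moved by more than 15 mm (distance of orange_tube from where it was at the start of the episode above 0.015 m).
It fails at once if another bystander is moved by more than 20 mm (distance of any of vial_a, vial_b, well_plate, bottle, driver, jar from where it was at the start of the episode above 0.02 m).
It also fails if it takes over 48 s, if anything falls off the work surface, if the arm or the gripper's body presses on something with over 40 N, if the wrist force passes 120 N, or if a joint passes its speed limit or range.

ROBOT

A 7-joint arm with a two-finger parallel gripper is mounted at the origin on the work surface. World frame = base frame: x ahead of the robot, y to its left, z up, the work surface at z = 0. Lengths are in m, angles in rad, forces in N, time in s.
With the tool pointing down it reaches from about 0.425 to 0.925 m from the base axis. Payload 6.8 kg.
Tool frame: the origin (TCP) lies midway between the tips of the shut fingers; the grasp point (between the pads) lies 19 mm behind it; y points along the fingers, z is the direction in which the jaws open and shut, and the axes are right-handed (so a half turn about y gives the same grasp; the last joint's range is limited). The gripper opens to 85 mm and grips with 20 to 120 N. Pads are 22 mm wide; open, the fingers measure 114 mm over their backs; the gripper's body (76 mm by 85 mm) begins 54 mm behind the grasp point. The pads swing forward as they close: fully open they stand 13 mm farther back than shut.
Start: joints at [1.081, 0.477, 0.022, 1.555, -0.011, 1.109, -0.083], TCP at [0.252, -0.626, 0.231] pointing down, gripper open.
Joint ranges: [-2.96, 2.96], [-0.34, 2.1], [-1.41, 1.46], [0.24, 2.44], [-1.37, 4.51], [0.17, 1.92], [-2.96, 2.96]. Speed limits (rad/s): [2.39, 2.39, 3.14, 3.14, 3.14, 3.14, 3.14].

INTERFACE

Orientations are given as a unit quaternion [w, x, y, z].
In Python, from station import bot gives the robot as it stands. The module is installed in compiled form; this text tells all that it offers.
- The arm moves only by the shell command python3 -m crank 'ROWS' [FORCE]. ROWS is JSON, a list of rows, each an object with "linear": the shift along the tool's x, y, z in m, a list of three; "dr": the turn, a rotation vector about the tool's x, y, z in degrees, a list of three; "hand": the gripper command: -1 is shut, 1 is fully open, values between are in proportion. A call has 1 to 10 rows; each row is the pose to reach, as a shift and turn from the pose commanded when the call began, along the tool's axes at that moment; what a row does not reach only later rows make up. A row lasts 1/12 s, in which the tool goes at most 41.7 mm and 7.16 degrees, less where a joint would pass 70% of its speed; a pose out of reach is approached as far as the arm can. A call with a gripper value outside its range is refused whole. The fingers move at their own pace and stop on an object; FORCE is the grip in N (left out, the last holds). Time passes only in rows, so rows that repeat a pose let the fingers close. It gives the time, the measured TCP pose, the force and the opening at its end, in the units of the state.
- bot.get_obs(): the state, without advancing time (a new reading comes with each control period).
- bot.read_camera(name): name is "scene" or "top" or "wrist"; returns the picture (420x560x3 uint8, blue, green, red); there is no depth.
- bot.camera_params(name): a dict with "K" (3x3 intrinsics, pixels), "R" (3x3) and "t" (3): a world point X has camera coordinates R X + t; the wrist camera has in their place "hand_eye" (4x4, takes a point from camera to tool coordinates, whose origin is the TCP and whose axes are the tool frame's). Camera axes: x right, y down, z forward; pixel columns grow to the right and rows downward; lengths in m; the calibration is good to about 2 mm. A picture is of the moment at which its call begins: read the wrist's pose just before it. camera_params takes no time and is no camera call.
- bot.hand_in(): hands the job in, once; it reports no verdict.
Trained networks look in the newest picture that a camera, given by its name, has taken for a name from the list of things; names that differ only in an ending like _2 or _b are one class to them, and where a whole thing is asked for, a point or a joint stands for the part that bears it (a point fixed in the world has none). Each returns a list of dicts, best first, with "score" (0 to 1); they miss things now and then, are a little off and sometimes report something else, mostly with a low value. They report only what shows in the picture. A call takes as long as a camera call. They do not tell look-alikes from the thing itself.
- bot.search_frame(camera, target): "extent" ([left, top, right, bottom] in pixels, round what is visible of it).
- bot.cut_out(camera, target): "pixels" (420x560 bool, what is visible of it) and "extent" ([left, top, right, bottom] in pixels, round what is visible of it).
- bot.place_of(camera, target): "xy" ([column, row] in pixels: a listed point, or the origin of a listed thing).
The state is a dict: "t": time; "q": joint angles; "joint_vel": joint speeds; "joint_torque": joint torques, N m; "eef_pos": TCP position; "tool_rot": TCP orientation; "contact_force": force on the tool from outside, world axes, zero at the start; "torque": the same for the moment, N m; "gripper_width": opening from 0.0 (shut) to 1.0 (fully open).
Only numpy, scipy, OpenCV 4.12 (cv2) and the standard library are available. Lean on these libraries where they do the work, as an engineer would, in place of code of your own. Each camera call takes 0.05 s, during which the arm holds its last target. There are 200 camera calls.

## Working session

There is one attempt and no reset: what is moved stays moved. The work goes in short steps, Python scripts to look and compute and a shell command to move; the robot and the scene stay as the last step left them, time stands still between calls to the robot, and variables do not carry over. Pictures are saved under pics/ and viewed, about 8 in all and at most 12, crops included, and the job is handed in when it is done.

```bash
mkdir -p pics; cat > h.py <<'E'
from station import bot
import numpy as np, cv2
from scipy.spatial.transform import Rotation as Rn
def tool():
    o=bot.get_obs(); q=np.array(o["tool_rot"]); return np.array(o["eef_pos"]), Rn.from_quat(q[[1,2,3,0]]).as_matrix()
def cam(name):
    P=bot.camera_params(name); K=np.array(P["K"])
    if "R" in P: return K,np.array(P["R"]),np.array(P["t"]).ravel()
    p,R=tool(); T=np.eye(4); T[:3,:3]=R; T[:3,3]=p
    M=np.linalg.inv(T@np.array(P["hand_eye"])); return K,M[:3,:3],M[:3,3]
def ray(c,uv):
    K,R,t=c; d=R.T@np.linalg.solve(K,[uv[0],uv[1],1]); return -R.T@t, d/np.linalg.norm(d)
def at_z(c,uv,z):
    o,d=ray(c,uv); return o+d*(z-o[2])/d[2]
def tri(obs):
    A=np.zeros((3,3));b=np.zeros(3)
    for c,uv in obs:
        o,d=ray(c,uv);M=np.eye(3)-np.outer(d,d);A+=M;b+=M@o
    return np.linalg.solve(A,b)
def proj(c,X):
    K,R,t=c; x=K@(R@np.asarray(X)+t); return x[:2]/x[2]
E
python3 - <<'E'
from h import *
np.set_printoptions(precision=4,suppress=True)
print(bot.get_obs())
ims={}
for n in ["top","scene","wrist"]:
    c=cam(n); ims[n]=bot.read_camera(n)
    print(n,"campos",-c[1].T@c[2])
    for t in ["green_tube","orange_tube","scan_line","scan_button_top","stage"]:
        try: print(n,t,[(np.round(d["xy"]),round(d["score"],2)) for d in bot.place_of(n,t)][:4])
        except Exception as e: print(n,t,e)
    cv2.imwrite(f"pics/{n}0.png",ims[n])
E
python3 -c "print(1)"
```

```text
{'t': 0.0, 'q': array([ 1.0809,  0.4778,  0.0223,  1.5565, -0.0115,  1.1093, -0.0831]), 'joint_vel': array([-0.0003,  0.0015, -0.0008, -0.0006,  0.0025,  0.0003,  0.0001]), 'joint_torque': array([  0.    , -59.6457,   1.608 , -28.1195,   0.0125,   0.0096,
         0.    ]), 'eef_pos': array([ 0.2512, -0.6259,  0.2303]), 'tool_rot': array([ 0.134 , -0.1343,  0.6949, -0.6936]), 'contact_force': array([ 0.1612, -0.1162,  0.1655]), 'torque': array([-0.0246,  0.0479, -0.0224]), 'gripper_width': 1.0016205786505492}
top campos [ 0.4435 -0.0014  1.1485]
top green_tube [(array([449., 277.]), 0.94), (array([394., 271.]), 0.77), (array([328., 216.]), 0.65), (array([165., 165.]), 0.63)]
top orange_tube [(array([267., 202.]), 0.67)]
top scan_line [(array([293., 211.]), 0.95)]
top scan_button_top [(array([164., 236.]), 0.4)]
top stage [(array([293., 208.]), 0.73)]
scene campos [1.5271 0.856  0.908 ]
scene green_tube [(array([256., 204.]), 0.75), (array([225., 158.]), 0.65), (array([244., 175.]), 0.56), (array([284., 176.]), 0.46)]
scene orange_tube [(array([289., 226.]), 0.67)]
scene scan_line [(array([275., 224.]), 0.88)]
scene scan_button_top [(array([380., 244.]), 0.41), (array([227., 209.]), 0.35)]
scene stage [(array([274., 226.]), 0.65), (array([216., 190.]), 0.35)]
wrist campos [ 0.3167 -0.6001  0.3738]
wrist green_tube [(array([151.,  45.]), 0.83)]
wrist orange_tube []
wrist scan_line []
wrist scan_button_top []
wrist stage []
1
```

View pics/top0.png

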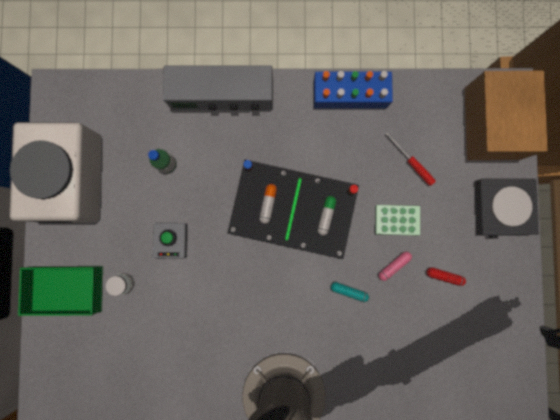

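View pics/scene0.png

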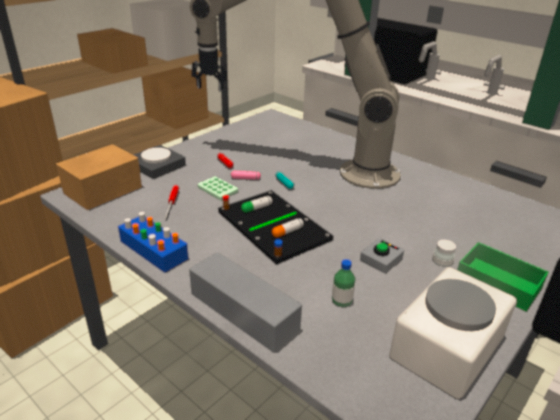

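The top picture shows the stage with the green line from (300,180) to (288,238). The green-capped tube is right of it at (328,216) and the orange one left of it at (268,203). The button is on the grey box at (168,238). The tube-like pink (395,265), red (446,276) and turquoise (350,291) things lie on the table and are not meant. Only (328,216) is a white tube with a green cap on the stage, and in the scene view it is at (256,204).

```bash
cat > meas.py <<'E'
from h import *
np.set_printoptions(precision=4,suppress=True)
def line_px(im,box):
    # green line pixels in box -> ends by PCA
    x0,y0,x1,y1=box; hsv=cv2.cvtColor(im,cv2.COLOR_BGR2HSV)
    m=cv2.inRange(hsv,(45,120,60),(80,255,255)); k=np.zeros_like(m); k[y0:y1,x0:x1]=255; m&=k
    n,l,s,ce=cv2.connectedComponentsWithStats(m)
    return m,n,l,s,ce
E
python3 - <<'E'
from meas import *
im=cv2.imread("pics/top0.png"); ct=cam("top"); cs=cam("scene")
m,n,l,s,ce=line_px(im,(230,160,360,260))
for i in range(1,n):
    if s[i,4]>15: 
        ys,xs=np.where(l==i); vx,vy,x0,y0=cv2.fitLine(np.c_[xs,ys].astype(np.float32),cv2.DIST_L2,0,.01,.01).ravel()
        pr=(xs-x0)*vx+(ys-y0)*vy
        A=at_z(ct,(x0+vx*pr.min(),y0+vy*pr.min()),.02);B=at_z(ct,(x0+vx*pr.max(),y0+vy*pr.max()),.02)
        print(s[i],ce[i],A,B,(A+B)/2,np.degrees(np.arctan2(*(B-A)[[1,0]])))
print("line tri",tri([(ct,(293,210)),(cs,(275,222.5))]))
print("tube tri",tri([(ct,(328,216)),(cs,(256,204))]), at_z(ct,(328,216),.035))
print("orange",at_z(ct,(267,202),.035))
print("button tri",tri([(ct,(167.5,237.5)),(cs,(381.5,247))]), at_z(ct,(164,236),.045))
p,R=tool();print(p);print(R)
c=np.hstack([cv2.resize(im[150:270,220:370],None,fx=4,fy=4,interpolation=2)])
cv2.imwrite("pics/crop1.png",c)
E
```

```text
[285 178  17  63 272] [293.0478 208.3162] [ 0.4362 -0.0099  0.02  ] [ 0.6149 -0.0506  0.02  ] [ 0.5255 -0.0302  0.02  ] -12.811953104424163
[324 196  12  12 110] [329.8909 201.8091] [ 0.5301 -0.1264  0.02  ] [ 0.5588 -0.1456  0.02  ] [ 0.5445 -0.136   0.02  ] -33.82621617588524
line tri [ 0.5212 -0.0289  0.01  ]
tube tri [ 0.5034 -0.129   0.0295] [ 0.5034 -0.1288  0.035 ]
orange [0.5437 0.0435 0.035 ]
button tri [0.4442 0.32   0.048 ] [0.4488 0.33   0.045 ]
[ 0.2515 -0.6264  0.2313]
[[-0.928   0.      0.3726]
 [-0.3726 -0.     -0.928 ]
 [-0.     -1.      0.    ]]
```

View pics/crop1.png

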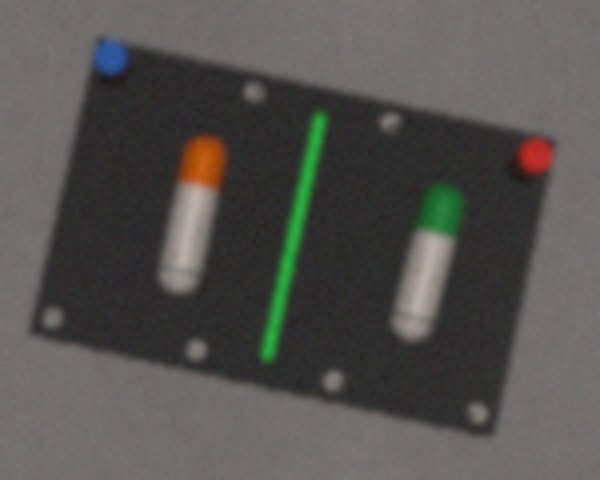

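Crop: green-capped white tube at crop (428,262), cap pointing up-image and parallel to the line. It needs about 101 mm of rolling towards the line. The fingers will be half open along the tube's axis, so two points push it.

```bash
python3 -m crank '[{"linear":[-0.39,0.03,-0.326],"dr":[0,-55.3,0],"hand":0.1},{"linear":[-0.39,0.03,-0.326],"dr":[0,-55.3,0],"hand":0.1},{"linear":[-0.39,0.03,-0.326],"dr":[0,-55.3,0],"hand":0.1},{"linear":[-0.39,0.03,-0.326],"dr":[0,-55.3,0],"hand":0.1},{"linear":[-0.39,0.03,-0.326],"dr":[0,-55.3,0],"hand":0.1},{"linear":[-0.39,0.03,-0.326],"dr":[0,-55.3,0],"hand":0.1},{"linear":[-0.39,0.03,-0.326],"dr":[0,-55.3,0],"hand":0.1},{"linear":[-0.39,0.03,-0.326],"dr":[0,-55.3,0],"hand":0.1},{"linear":[-0.39,0.03,-0.326],"dr":[0,-55.3,0],"hand":0.1},{"linear":[-0.39,0.03,-0.326],"dr":[0,-55.3,0],"hand":0.1}]'
python3 - <<'E'
from h import *
p,R=tool();print(p,R[:,0],R[:,2],bot.get_obs()["gripper_width"])
d=np.array([.492,-.178,.2])-p; print("to go",R.T@d, np.degrees(np.arctan2(R[1,2],R[0,2])))
E
```

```text
t: 1.73
eef_pos: [0.4489, -0.2583, 0.207]
tool_rot: [-0.441, 0.441, -0.552, 0.553]
contact_force: [0.4, -0.5, -0.7]
gripper_width: 0.548
[ 0.4488869  -0.25831336  0.2070367 ] [-2.22034727e-01 -9.75038686e-01  3.74749089e-04] [ 9.75038483e-01 -2.22034360e-01  8.36190363e-04] 0.5479349932751935
to go [-0.08788388  0.007024    0.02419872] -12.828553446863966
```

```bash
python3 -m crank '[{"linear":[-0.088,0.04,0.024],"dr":[0,0,0],"hand":0.1},{"linear":[-0.088,0.04,0.024],"dr":[0,0,0],"hand":0.1},{"linear":[-0.088,0.04,0.024],"dr":[0,0,0],"hand":0.1},{"linear":[-0.088,0.04,0.024],"dr":[0,0,0],"hand":0.1},{"linear":[-0.088,0.04,0.024],"dr":[0,0,0],"hand":0.1}]'
cat > look.py <<'E'
from meas import *
import sys
tag=sys.argv[1]
p,R=tool(); c=cam("wrist"); im=bot.read_camera("wrist"); cv2.imwrite(f"pics/{tag}.png",im)
print("tcp",p, "w",bot.get_obs()["gripper_width"])
for t in ["green_tube","orange_tube","scan_line"]:
    for d in bot.place_of("wrist",t)[:2]:
        print(t,d["xy"],round(d["score"],2),at_z(c,d["xy"],.02 if t=="scan_line" else .035))
for d in bot.cut_out("wrist","green_tube")[:2]:
    ys,xs=np.where(d["pixels"]); pts=np.array([at_z(c,q,.035)[:2] for q in np.c_[xs,ys][::7]])
    vx,vy,x0,y0=cv2.fitLine(pts.astype(np.float32),cv2.DIST_L2,0,.01,.01).ravel()
    print("tube cut",d["extent"],round(d["score"],2),"centroid",pts.mean(0),"angle",np.degrees(np.arctan2(vy,vx)))
E
python3 look.py w1
```

```text
t: 2.15
eef_pos: [0.4913, -0.1787, 0.1665]
tool_rot: [0.442, -0.442, 0.552, -0.552]
contact_force: [0.2, -0.0, 0.2]
gripper_width: 0.551
tcp [ 0.4913 -0.1787  0.1665] w 0.5540923332840039
green_tube [272.0, 127.1] 0.6 [ 0.5037 -0.1211  0.035 ]
green_tube [67.0, 245.7] 0.55 [ 0.303  -0.1809  0.035 ]
tube cut [44.8, 186.1, 88.6, 301.7] 0.92 centroid [ 0.3046 -0.1797] angle 69.22443
tube cut [201.4, 105.9, 344.3, 147.2] 0.81 centroid [ 0.506  -0.1219] angle -15.931079
```

View pics/w1.png

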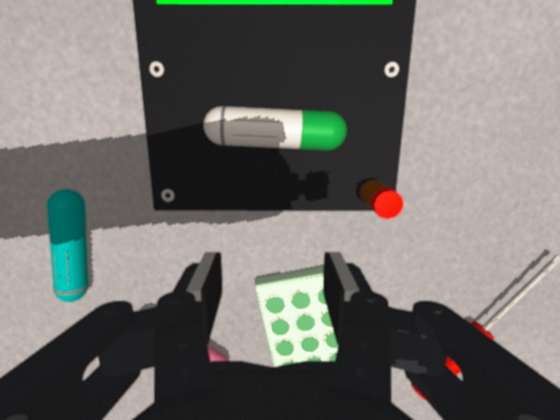

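The wrist picture shows the tube at (275,128) with its cap to the right, and the line along the top edge. The red vial is at (388,203), clear of the fingers. Descend behind the tube.

```bash
python3 -m crank '[{"linear":[0,0.04,0],"dr":[0,0,0],"hand":0.1},{"linear":[0,0.08,0],"dr":[0,0,0],"hand":0.1},{"linear":[0,0.11,0],"dr":[0,0,0],"hand":0.1},{"linear":[0,0.13,0],"dr":[0,0,0],"hand":0.1},{"linear":[0,0.141,0],"dr":[0,0,0],"hand":0.1},{"linear":[0,0.141,0],"dr":[0,0,0],"hand":0.1}]'
python3 look.py w2
```

```text
t: 2.9
eef_pos: [0.4897, -0.1799, 0.024]
tool_rot: [0.44, -0.441, 0.554, -0.552]
contact_force: [0.1, 1.3, -0.2]
gripper_width: 0.558
tcp [ 0.4897 -0.1799  0.024 ] w 0.5472277352612854
scan_line [458.8, 252.9] 0.61 [ 0.5774 -0.1941  0.02  ]
tube cut [125.7, 95.2, 428.6, 184.8] 0.7 centroid [ 0.506  -0.1219] angle -15.638561
```

View pics/w2.png

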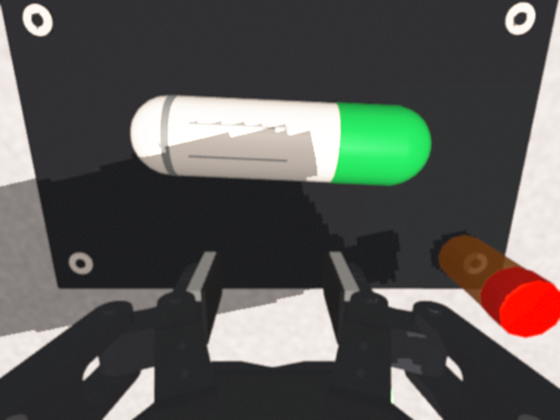

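Both wrist heights place the tube at (0.506,-0.122), so its axis height is consistent. Now the slow push, at about 30 mm/s.

```bash
python3 -m crank '[{"linear":[-0.008,0,0],"dr":[0,0,0],"hand":0.1},{"linear":[-0.016,0,0],"dr":[0,0,0],"hand":0.1},{"linear":[-0.021,0,0],"dr":[0,0,0],"hand":0.1},{"linear":[-0.0235,0,0],"dr":[0,0,0],"hand":0.1},{"linear":[-0.026,0,0],"dr":[0,0,0],"hand":0.1},{"linear":[-0.0285,0,0],"dr":[0,0,0],"hand":0.1},{"linear":[-0.031,0,0],"dr":[0,0,0],"hand":0.1},{"linear":[-0.0335,0,0],"dr":[0,0,0],"hand":0.1},{"linear":[-0.036,0,0],"dr":[0,0,0],"hand":0.1},{"linear":[-0.0385,0,0],"dr":[0,0,0],"hand":0.1}]'
python3 -m crank '[{"linear":[-0.0025,0,0],"dr":[0,0,0],"hand":0.1},{"linear":[-0.005,0,0],"dr":[0,0,0],"hand":0.1},{"linear":[-0.0075,0,0],"dr":[0,0,0],"hand":0.1},{"linear":[-0.01,0,0],"dr":[0,0,0],"hand":0.1},{"linear":[-0.0125,0,0],"dr":[0,0,0],"hand":0.1},{"linear":[-0.015,0,0],"dr":[0,0,0],"hand":0.1},{"linear":[-0.0175,0,0],"dr":[0,0,0],"hand":0.1},{"linear":[-0.02,0,0],"dr":[0,0,0],"hand":0.1},{"linear":[-0.0225,0,0],"dr":[0,0,0],"hand":0.1},{"linear":[-0.025,0,0],"dr":[0,0,0],"hand":0.1}]'
python3 look.py w3
```

```text
t: 3.98
eef_pos: [0.4997, -0.1418, 0.0257]
tool_rot: [0.441, -0.441, 0.553, -0.553]
contact_force: [-0.4, -1.1, 0.8]
gripper_width: 0.55
t: 4.82
eef_pos: [0.5054, -0.1173, 0.0258]
tool_rot: [-0.441, 0.441, -0.553, 0.553]
contact_force: [-0.3, -0.9, -0.0]
gripper_width: 0.548
tcp [ 0.5054 -0.1173  0.0258] w 0.5495631586988995
green_tube [276.3, 218.8] 0.61 [ 0.5129 -0.0912  0.035 ]
orange_tube [273.4, 61.6] 0.64 [ 0.5253 -0.0311  0.035 ]
scan_line [270.8, 60.7] 0.61 [ 0.5248 -0.0286  0.02  ]
tube cut [139.8, 178.3, 415.4, 258.7] 0.86 centroid [ 0.5146 -0.0915] angle -15.537318
```

View pics/w3.png

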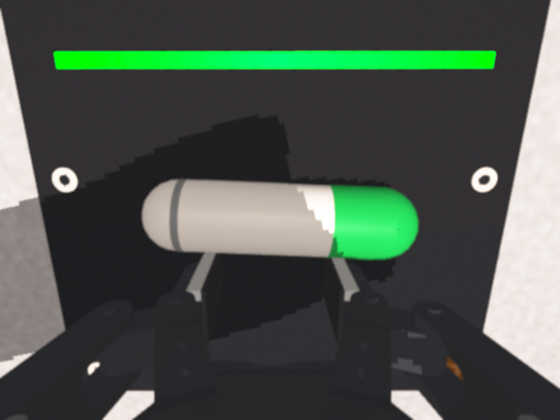

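The wrist picture shows the tube at (278,218), against both fingers and rolled about 31 mm. The line is at row 60 and about 63 mm remain. Push 50 mm more, slowing at the end.

```bash
python3 -m crank '[{"linear":[-0.0025,0,0],"dr":[0,0,0],"hand":0.1},{"linear":[-0.005,0,0],"dr":[0,0,0],"hand":0.1},{"linear":[-0.0075,0,0],"dr":[0,0,0],"hand":0.1},{"linear":[-0.01,0,0],"dr":[0,0,0],"hand":0.1},{"linear":[-0.0125,0,0],"dr":[0,0,0],"hand":0.1},{"linear":[-0.015,0,0],"dr":[0,0,0],"hand":0.1},{"linear":[-0.0175,0,0],"dr":[0,0,0],"hand":0.1},{"linear":[-0.02,0,0],"dr":[0,0,0],"hand":0.1},{"linear":[-0.0225,0,0],"dr":[0,0,0],"hand":0.1},{"linear":[-0.025,0,0],"dr":[0,0,0],"hand":0.1}]'
python3 -m crank '[{"linear":[-0.0025,0,0],"dr":[0,0,0],"hand":0.1},{"linear":[-0.005,0,0],"dr":[0,0,0],"hand":0.1},{"linear":[-0.0075,0,0],"dr":[0,0,0],"hand":0.1},{"linear":[-0.01,0,0],"dr":[0,0,0],"hand":0.1},{"linear":[-0.012,0,0],"dr":[0,0,0],"hand":0.1},{"linear":[-0.014,0,0],"dr":[0,0,0],"hand":0.1},{"linear":[-0.016,0,0],"dr":[0,0,0],"hand":0.1},{"linear":[-0.018,0,0],"dr":[0,0,0],"hand":0.1},{"linear":[-0.0195,0,0],"dr":[0,0,0],"hand":0.1},{"linear":[-0.021,0,0],"dr":[0,0,0],"hand":0.1}]'
python3 -m crank '[{"linear":[0,0,0],"dr":[0,0,0],"hand":0.1},{"linear":[0,0,0],"dr":[0,0,0],"hand":0.1},{"linear":[0,0,0],"dr":[0,0,0],"hand":0.1},{"linear":[0,0,0],"dr":[0,0,0],"hand":0.1}]'
python3 look.py w4
```

```text
t: 5.9
eef_pos: [0.5109, -0.0929, 0.0258]
tool_rot: [-0.441, 0.441, -0.553, 0.553]
contact_force: [0.7, 1.1, 0.5]
gripper_width: 0.548
t: 6.73
eef_pos: [0.5156, -0.0726, 0.0257]
tool_rot: [-0.441, 0.441, -0.553, 0.553]
contact_force: [1.2, -0.4, -0.8]
gripper_width: 0.545
t: 7.07
eef_pos: [0.5155, -0.0729, 0.0258]
tool_rot: [-0.441, 0.441, -0.553, 0.553]
contact_force: [1.0, -1.0, 0.2]
gripper_width: 0.554
tcp [ 0.5155 -0.0729  0.0258] w 0.550950392769939
green_tube [281.1, 212.7] 0.63 [ 0.5255 -0.0446  0.035 ]
scan_line [274.6, 169.8] 0.77 [ 0.5264 -0.0287  0.02  ]
tube cut [143.5, 175.8, 420.7, 255.1] 0.83 centroid [ 0.5266 -0.0463] angle -15.111226
```

View pics/w4.png

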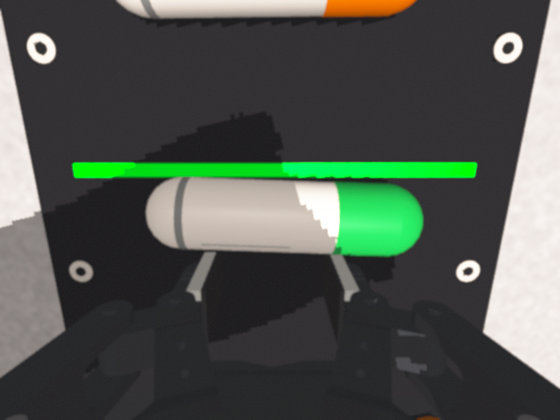

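The wrist picture shows the line at row 170 and the tube axis at row about 216, 16-17 mm short. Creep on at 15 mm/s.

```bash
python3 -m crank '[{"linear":[-0.002,0,0],"dr":[0,0,0],"hand":0.1},{"linear":[-0.0035,0,0],"dr":[0,0,0],"hand":0.1},{"linear":[-0.005,0,0],"dr":[0,0,0],"hand":0.1},{"linear":[-0.0065,0,0],"dr":[0,0,0],"hand":0.1},{"linear":[-0.008,0,0],"dr":[0,0,0],"hand":0.1},{"linear":[-0.0095,0,0],"dr":[0,0,0],"hand":0.1},{"linear":[-0.011,0,0],"dr":[0,0,0],"hand":0.1},{"linear":[-0.012,0,0],"dr":[0,0,0],"hand":0.1},{"linear":[-0.013,0,0],"dr":[0,0,0],"hand":0.1},{"linear":[-0.013,0,0],"dr":[0,0,0],"hand":0.1}]'
python3 -m crank '[{"linear":[0,0,0],"dr":[0,0,0],"hand":0.1},{"linear":[0,0,0],"dr":[0,0,0],"hand":0.1},{"linear":[0,0,0],"dr":[0,0,0],"hand":0.1}]'
python3 look.py w5
python3 - <<'E'
from h import *
# tube px in top view now vs line
ct=cam("top"); im=bot.read_camera("top"); cv2.imwrite("pics/top5.png",im)
E
```

```text
t: 8.15
eef_pos: [0.5185, -0.0597, 0.0258]
tool_rot: [0.441, -0.441, 0.553, -0.553]
contact_force: [-0.1, 0.3, 0.1]
gripper_width: 0.549
t: 8.4
eef_pos: [0.5184, -0.0602, 0.0257]
tool_rot: [-0.441, 0.441, -0.553, 0.553]
contact_force: [0.2, -0.7, 0.7]
gripper_width: 0.549
tcp [ 0.5184 -0.0602  0.0257] w 0.5511519991516576
green_tube [280.2, 219.4] 0.59 [ 0.5274 -0.0347  0.035 ]
orange_tube [267.3, 9.8] 0.68 [0.54   0.0431 0.035 ]
tube cut [146.1, 176.7, 423.1, 257.3] 0.67 centroid [ 0.5299 -0.0344] angle -15.0044
```

View pics/w5.png

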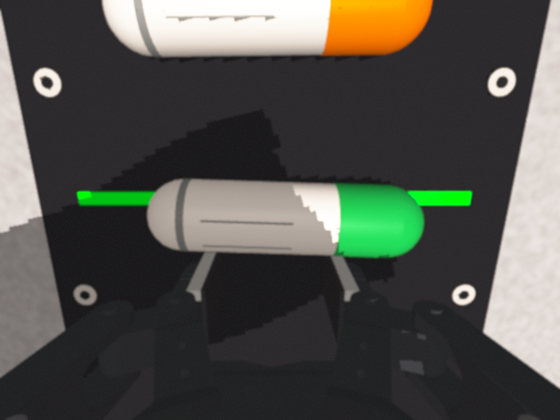

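The line is at row 198 and the tube axis about 5 mm short of it. Nudge about 4.5 mm, then back off and lift to check from above.

```bash
python3 -m crank '[{"linear":[-0.001,0,0],"dr":[0,0,0],"hand":0.1},{"linear":[-0.002,0,0],"dr":[0,0,0],"hand":0.1},{"linear":[-0.003,0,0],"dr":[0,0,0],"hand":0.1},{"linear":[-0.004,0,0],"dr":[0,0,0],"hand":0.1},{"linear":[-0.0045,0,0],"dr":[0,0,0],"hand":0.1},{"linear":[-0.0045,0,0],"dr":[0,0,0],"hand":0.1},{"linear":[-0.0045,0,0],"dr":[0,0,0],"hand":0.1}]'
python3 -m crank '[{"linear":[0.015,0,0],"dr":[0,0,0],"hand":0.1},{"linear":[0.03,0,0],"dr":[0,0,0],"hand":0.1},{"linear":[0.03,-0.02,0],"dr":[0,0,0],"hand":0.1},{"linear":[0.03,-0.06,0],"dr":[0,0,0],"hand":0.1},{"linear":[0.02,-0.1,0],"dr":[0,0,0],"hand":0.1},{"linear":[0.02,-0.12,0],"dr":[0,0,0],"hand":0.1},{"linear":[0.02,-0.12,0],"dr":[0,0,0],"hand":0.1},{"linear":[0.02,-0.12,0],"dr":[0,0,0],"hand":0.1}]'
cat > line.py <<'E'
from meas import *
import sys
c=cam("wrist"); im=cv2.imread(sys.argv[1]); hsv=cv2.cvtColor(im,cv2.COLOR_BGR2HSV)
m=cv2.inRange(hsv,(50,150,80),(75,255,255)); n,l,s,ce=cv2.connectedComponentsWithStats(m)
for i in range(1,n):
    if s[i,4]>40: x,y,w,h=s[i,:4]; print(s[i],ce[i],"L",at_z(c,(x,ce[i][1]),.02),"R",at_z(c,(x+w,ce[i][1]),.02))
E
python3 look.py w6; python3 line.py pics/w6.png
```

```text
t: 9.28
eef_pos: [0.5194, -0.0556, 0.0258]
tool_rot: [-0.441, 0.441, -0.553, 0.553]
contact_force: [-1.2, 0.7, -0.1]
gripper_width: 0.548
t: 9.95
eef_pos: [0.5157, -0.0754, 0.1469]
tool_rot: [-0.442, 0.44, -0.552, 0.554]
contact_force: [-0.0, 0.2, 0.2]
gripper_width: 0.551
tcp [ 0.5157 -0.0754  0.1469] w 0.5525797199561254
green_tube [274.5, 144.4] 0.83 [ 0.5279 -0.03    0.035 ]
orange_tube [268.5, 36.5] 0.61 [0.5402 0.0431 0.035 ]
tube cut [54.1, 297.7, 94.0, 379.5] 0.97 centroid [ 0.3172 -0.1394] angle 75.43826
tube cut [202.8, 122.2, 352.8, 165.2] 0.89 centroid [ 0.5311 -0.0299] angle -14.751898
[ 306  124   81   43 2095] [335.4282 144.7914] L [ 0.5495 -0.0368  0.02  ] R [ 0.6121 -0.0511  0.02  ]
[158 137  44  10 438] [179.5 141.5] L [ 0.4357 -0.008   0.02  ] R [ 0.4697 -0.0158  0.02  ]
```

View pics/w6.png

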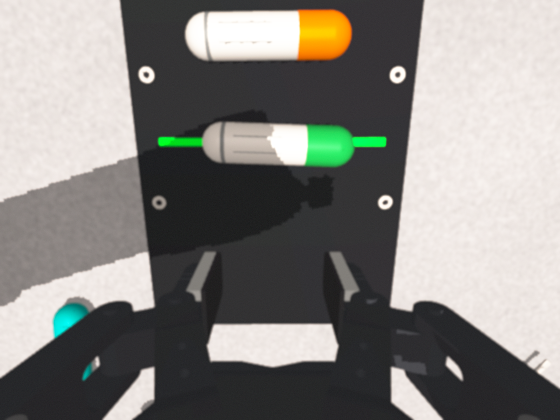

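The wrist picture shows the tube (278,144) lying over the line (row 141.5, cols 158-386). The offset across is about 0-1 mm and the tilt about 2°. I'll cross-check with the top camera and work out the move to the button.

```bash
python3 - <<'E'
from meas import *
c=cam("wrist"); a=at_z(c,(158,141.5),.02); b=at_z(c,(386,141.8),.02); m=(a+b)/2; u=(b-a)[:2]/np.linalg.norm(b-a); v=np.array([-u[1],u[0]])
d=np.array([.5300,-.0300])-m[:2]; print("wrist: mid",m,"along",d@u,"across",d@v,"len",np.linalg.norm(b-a))
ct=cam("top"); im=bot.read_camera("top"); cv2.imwrite("pics/top6.png",im)
for d in bot.place_of("top","green_tube")[:4]: print(d["xy"],d["score"],at_z(ct,d["xy"],.035))
for d in bot.place_of("top","scan_button_top")[:2]: print("btn",d["xy"],d["score"],at_z(ct,d["xy"],.048))
hsv=cv2.cvtColor(im,cv2.COLOR_BGR2HSV)
g=cv2.inRange(hsv,(45,100,40),(80,255,255)); n,l,s,ce=cv2.connectedComponentsWithStats(g[225:255,150:185])
for i in range(1,n): print("btn blob",s[i],ce[i]+[150,225],at_z(ct,ce[i]+[150,225],.045))
p,R=tool(); print(p)
for z in [.045]:
    t=np.array([.4442,.320,.146]); print("tool shift to button above",R.T@(t-p))
E
```

```text
wrist: mid [ 0.5237 -0.0283  0.02  ] along 0.006549251002734156 across -0.00021279830926134607 len 0.18052819187115798
[298.1, 208.2] 0.89 [ 0.5258 -0.0444  0.035 ]
[446.2, 275.6] 0.8 [ 0.3348 -0.4585  0.035 ]
[395.6, 268.8] 0.63 [ 0.3544 -0.3168  0.035 ]
btn [161.6, 239.0] 0.57 [0.4405 0.3356 0.048 ]
btn blob [ 11   6  12  13 126] [166.5079 237.3333] [0.4451 0.3229 0.045 ]
btn blob [24 29  2  1  2] [174.5 254. ] [0.3988 0.3001 0.045 ]
[ 0.5145 -0.0751  0.1449]
tool shift to button above [-0.3697 -0.0009 -0.1562]
```

```bash
python3 -m crank '[{"linear":[-0.31,0,-0.156],"dr":[0,0,0],"hand":-1},{"linear":[-0.31,0,-0.156],"dr":[0,0,0],"hand":-1},{"linear":[-0.31,0,-0.156],"dr":[0,0,0],"hand":-1},{"linear":[-0.31,0,-0.156],"dr":[0,0,0],"hand":-1},{"linear":[-0.31,0,-0.156],"dr":[0,0,0],"hand":-1},{"linear":[-0.31,0,-0.156],"dr":[0,0,0],"hand":-1},{"linear":[-0.31,0,-0.156],"dr":[0,0,0],"hand":-1},{"linear":[-0.31,0,-0.156],"dr":[0,0,0],"hand":-1},{"linear":[-0.31,0,-0.156],"dr":[0,0,0],"hand":-1},{"linear":[-0.31,0,-0.156],"dr":[0,0,0],"hand":-1}]'
python3 -m crank '[{"linear":[0,0,0],"dr":[0,0,0],"hand":-1},{"linear":[0,0,0],"dr":[0,0,0],"hand":-1}]'
python3 - <<'E'
from meas import *
c=cam("wrist"); im=bot.read_camera("wrist"); cv2.imwrite("pics/w7.png",im)
for d in bot.place_of("wrist","scan_button_top")[:2]: print("btn w",d["xy"],d["score"],at_z(c,d["xy"],.048)); bw=d["xy"]
ct=cam("top"); it=bot.read_camera("top"); cv2.imwrite("pics/top7.png",it)
for d in bot.place_of("top","green_tube")[:4]: print(d["xy"],d["score"],at_z(ct,d["xy"],.035))
p,R=tool(); print(p)
cv2.imwrite("pics/c7.png",np.hstack([cv2.resize(it[150:270,220:370],(500,400),interpolation=2),im[:400,130:430]]))
E
```

```text
t: 11.18
eef_pos: [0.4298, 0.2669, 0.1459]
tool_rot: [0.444, -0.443, 0.552, -0.55]
contact_force: [-0.4, -1.3, 0.6]
gripper_width: -0.002
t: 11.35
eef_pos: [0.432, 0.2602, 0.1453]
tool_rot: [-0.44, 0.441, -0.553, 0.553]
contact_force: [0.2, -0.1, -0.4]
gripper_width: 0.002
btn w [271.0, 122.6] 0.9 [0.4449 0.3221 0.048 ]
[448.0, 276.2] 0.89 [ 0.3331 -0.4635  0.035 ]
[347.1, 290.6] 0.72 [ 0.2946 -0.1798  0.035 ]
[295.6, 205.0] 0.66 [ 0.5349 -0.0374  0.035 ]
[395.2, 269.5] 0.66 [ 0.3525 -0.3157  0.035 ]
[0.4323 0.2602 0.1456]
```

View pics/c7.png

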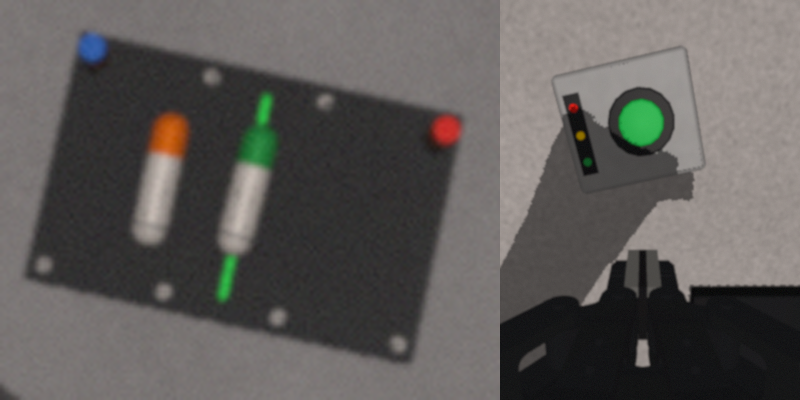

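In the top view the tube covers the line, with the line showing at both ends (offset about 1 mm). The wrist view shows the button at (271,122), i.e. (0.445,0.322), which agrees with the triangulation at height 0.048. Go over it and down.

```bash
python3 -m crank '[{"linear":[-0.035,0,-0.001],"dr":[0,0,0],"hand":-1},{"linear":[-0.063,0,-0.001],"dr":[0,0,0],"hand":-1},{"linear":[-0.063,0.03,-0.001],"dr":[0,0,0],"hand":-1},{"linear":[-0.063,0.06,-0.001],"dr":[0,0,0],"hand":-1},{"linear":[-0.063,0.08,-0.001],"dr":[0,0,0],"hand":-1},{"linear":[-0.063,0.09,-0.001],"dr":[0,0,0],"hand":-1},{"linear":[-0.063,0.09,-0.001],"dr":[0,0,0],"hand":-1},{"linear":[-0.063,0.09,-0.001],"dr":[0,0,0],"hand":-1}]'
python3 -m crank '[{"linear":[0,0.003,0],"dr":[0,0,0],"hand":-1},{"linear":[0,0.006,0],"dr":[0,0,0],"hand":-1},{"linear":[0,0.008,0],"dr":[0,0,0],"hand":-1},{"linear":[0,0.01,0],"dr":[0,0,0],"hand":-1},{"linear":[0,0.01,0],"dr":[0,0,0],"hand":-1}]'
```

```text
t: 12.22
eef_pos: [0.4449, 0.3228, 0.0561]
tool_rot: [-0.441, 0.441, -0.553, 0.553]
contact_force: [-1.2, -0.3, 1.7]
gripper_width: 0.002
t: 12.63
eef_pos: [0.4459, 0.324, 0.0503]
tool_rot: [-0.442, 0.44, -0.552, 0.554]
contact_force: [-8.7, -9.8, 39.1]
gripper_width: -0.003
```

39 N at z 0.050 means a hard stop. I'll read the force profile on the way up, to tell the button's spring (about 4 N over 6 mm) from its rim.

```bash
for i in 1 2 3 4 5 6; do python3 -m crank '[{"linear":[0,-0.001,0],"dr":[0,0,0],"hand":-1},{"linear":[0,-0.002,0],"dr":[0,0,0],"hand":-1},{"linear":[0,-0.002,0],"dr":[0,0,0],"hand":-1}]' | grep -E "eef|force"; done
```

```text
eef_pos: [0.4458, 0.3239, 0.0507]
contact_force: [-5.0, -6.6, 22.8]
eef_pos: [0.4457, 0.3238, 0.0511]
contact_force: [-0.1, -1.7, 5.2]
eef_pos: [0.4457, 0.3238, 0.0523]
contact_force: [2.3, -0.3, 3.7]
eef_pos: [0.4449, 0.3237, 0.0539]
contact_force: [1.8, 0.3, 3.8]
eef_pos: [0.4444, 0.3235, 0.0557]
contact_force: [1.1, 0.5, 1.9]
eef_pos: [0.4441, 0.323, 0.0575]
contact_force: [0.7, 0.2, -0.8]
```

The profile fits the button: hard stop at 0.0505, spring of 5 to 2 N up to 0.056, then free. So it was pressed fully and released. Lift clear and do the last checks.

```bash
python3 -m crank '[{"linear":[0,-0.03,0],"dr":[0,0,0],"hand":-1},{"linear":[0,-0.07,0],"dr":[0,0,0],"hand":-1},{"linear":[0.03,-0.1,0],"dr":[0,0,0],"hand":-1},{"linear":[0.065,-0.1,0],"dr":[0,0,0],"hand":-1},{"linear":[0.065,-0.1,0],"dr":[0,0,0],"hand":-1},{"linear":[0.065,-0.1,0],"dr":[0,0,0],"hand":-1},{"linear":[0.065,-0.1,0],"dr":[0,0,0],"hand":-1}]'
python3 - <<'E'
from meas import *
c=cam("wrist"); im=bot.read_camera("wrist")
ct=cam("top"); it=bot.read_camera("top")
a=cv2.imread("pics/top7.png")[150:270,220:370].astype(int); print("max diff of stage since before press",abs(a-it[150:270,220:370].astype(int)).max(), "mean",abs(a-it[150:270,220:370].astype(int)).mean())
b=cv2.imread("pics/top0.png").astype(int); df=abs(b-it).max(2)
for d in bot.place_of("wrist","scan_button_top")[:1]: print(d["xy"],at_z(c,d["xy"],.055))
cv2.imwrite("pics/c8.png",np.hstack([cv2.resize(it[150:270,220:370],(500,400),interpolation=2),im[:400,130:430]]))
E
```

```text
t: 14.72
eef_pos: [0.4299, 0.2597, 0.1575]
tool_rot: [0.441, -0.441, 0.553, -0.553]
contact_force: [-0.4, 0.0, 0.5]
gripper_width: 0.002
max diff of stage since before press 33 mean 2.1871296296296294
[271.3, 120.3] [0.4434 0.3231 0.055 ]
```

View pics/c8.png

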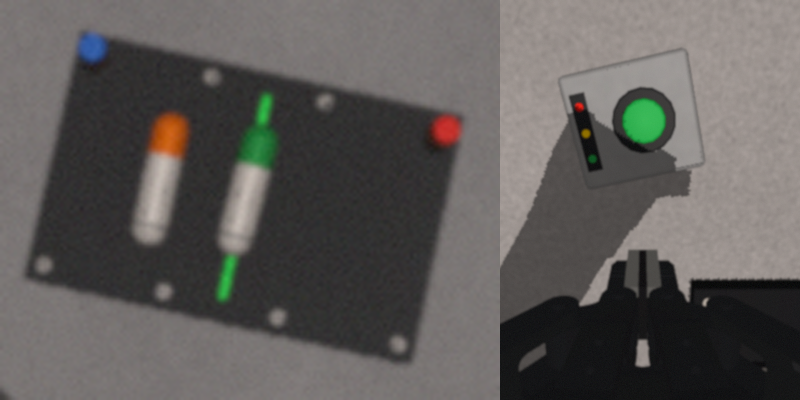

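The tube is still on the line at (247,189), and the orange tube and both vials are where they were. The button is up at (643,121), and the arm is free with no contact force.

```bash
python3 -c "
from station import bot
print(bot.hand_in())"
```

```text
the job is handed in; nothing more can be done
None
```

The green-capped tube now lies on the green line, and I pressed the scan button and let it go before handing the job in. I rolled the tube about 94 mm with the half-open fingers in slow pushes, without gripping it. The hand-in gave no verdict.

**Tube:** The wrist view before the press put the tube about 0 mm across the line, 6.5 mm along it and 2° (0.035 rad) off its direction. By eye, the top view put it within about 1 mm across.

**Button:** The force on the way up showed a hard stop at z = 0.0505, then the button's spring at about 5 to 2 N up to 0.056, then nothing. That fits the full 6 mm of travel and a release. My approach went further than planned and peaked at about 39 N on the fingers, since my camera estimate of the button height (0.048) was about 8 mm too low.

**Surroundings:** After the press, the stage looked the same as just before it, apart from image noise. The orange tube and both vials had not visibly moved, and the contact force was about 0. I did not measure the well plate, bottle, driver or jar again; the arm passed only near them.

**Disagreement:** The network's tube position in the top camera was 7 to 14 mm off the wrist measurement across the line. I went by the wrist measurement and the top picture, which agree with each other.

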